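# Close the seedling carton and send it to the stop

### The arm

A 6-joint arm with a two-finger parallel gripper is mounted at the origin on the work surface. World frame = base frame: x ahead of the robot, y to its left, z up, the work surface at z = 0. Lengths are in m, angles in rad, forces in N, time in s.
With the tool pointing down it reaches from about 0.2 to 0.875 m from the base axis. Payload 3.4 kg.
Tool frame: the origin (TCP) lies between the finger pads; the fingertips stand 25 mm ahead of it and the grasp point (between the pads) lies 6 mm ahead of it (r.nose_length is the z of the fingertips in the tool frame, in m); z points along the fingers, y is the line along which they close (so a half turn about z gives the same grasp; the last joint's range is limited). The gripper opens to 94 mm and grips with 3 to 60 N. Pads are 16 mm wide; open, the fingers measure 119 mm over their backs; the gripper's body (75 mm by 177 mm) begins 78 mm behind the grasp point.
Start: joints at [-1.229, 0.276, 1.505, -0, 1.361, -0.121], TCP at [0.257, -0.515, 0.23] pointing down, gripper open.
Joint ranges: [-2.89, 2.89], [-0.75, 2.08], [0.22, 2.7], [-1.18, 4.32], [0.11, 2.71], [-2.7, 2.7]. Speed limits (rad/s): [2.57, 2.57, 3.14, 3.14, 3.14, 3.14].

### API

Orientations are given as a unit quaternion [w, x, y, z].
In Python, from plant import r, gripper_to, inverse_kinematics, vision, models, telemetry gives the robot as it stands. Calls block until the motion is done:
- r.move_to(position, orientation): joint-space move of the TCP to a pose.
- r.move_l(position, rot=None, vel=0.15, guard=None): straight line of the TCP; rot=None keeps the orientation; vel is the mean speed in m/s. With guard (N) it stops when the force on the tool has changed by that much, and returns True; else False.
- r.movej(angles): joint-space move.
- gripper_to(opening, f_grip=None): finger opening in m; f_grip is the grip in N (None keeps the last); returns when the fingers have stopped.
- r.hold(seconds).
- inverse_kinematics(position, orientation): joint angles nearest the present ones, or None.
- vision.snapshot(name): name is "scene" or "top"; returns the picture (384x512x3 uint8, red, green, blue); there is no depth.
- vision.get_calibration(name): a dict with "fx", "fy", "cx", "cy" (pixels), "position" and "orientation" of the camera in the world. Camera axes: x right, y down, z forward; pixel columns grow to the right and rows downward; lengths in m; the calibration is good to about 2 mm. A picture is of the moment at which its call begins. get_calibration takes no time and is no camera call.
A pose or a line that the arm cannot do raises r.PlanningError and nothing moves.
- r.sign_off(): hands the job in; it is judged then, once.
Trained networks look in the newest picture that a camera, given by its name, has taken for a name from the list of things; names that differ only in an ending like _2 or _b are one class to them, and where a whole thing is asked for, a point or a joint stands for the part that bears it (a point fixed in the world has none). Each returns a list of dicts, best first, with "score" (0 to 1); they miss things now and then, are a little off and sometimes report something else, mostly with a low value. They report only what shows in the picture. A call takes as long as a camera call.
- models.boxes_of(thing, camera): "at" ([x, y, z] in m, in world coordinates, good to about 4 mm: the middle of the surface that is visible of it).
- models.regions_of(thing, camera): "pixels" (384x512 bool, what is visible of it).
- models.mark_of(thing, camera): "at" ([x, y, z] in m, in world coordinates, good to about 4 mm: a listed point, or the origin of a listed thing).
Readings, each from a call of its own:
- telemetry.current_t(): time.
- telemetry.current_joints(): joint angles.
- telemetry.current_dq(): joint speeds.
- telemetry.current_joint_efforts(): joint torques, N m.
- telemetry.current_ee_pos(): TCP position.
- telemetry.current_tool_rot(): TCP orientation.
- telemetry.current_wrist_force(): force on the tool from outside, world axes, zero at the start.
- telemetry.current_torque(): the same for the moment, N m.
- telemetry.current_opening(): finger opening in m.
- telemetry.current_finger_force(): force on a finger pad.
Only numpy, scipy, OpenCV 4.12 (cv2) and the standard library are available. Lean on these libraries where they do the work, as an engineer would, in place of code of your own. Each camera call takes 0.05 s, during which the arm holds its last target. There are 200 camera calls.

### The job

Close the carton of seedling trays on the roller track: fold both short end flaps in first, then both long flaps down over them, all lying flat. Then push the closed carton along the track until it is hard against the end stop. Leave the other things on the table where they are.

Things in the scene. Friction and masses are not known exactly. Their poses are not given: they have to be found in the camera images.
- carton_rim (a point): Centre of the mouth of an open brown cardboard carton, level with its walls' top edge, 164.5 mm above the table. x runs across the carton away from the robot, y along its length to the track's stop on the left, z up; moves with the carton. Carton 160 (x) by 240 (y) by 120 mm high, walls 4 mm, on a steel roller track; a coir tray inside ends 25 mm below the rim.
- carton (a joint): How far the carton has slid along the track, along its own +y (left), in m: 0 to 0.10, where 0.10 is hard against the end stop. It cannot leave or turn on the track; a push of about 5 to 7 N slides it and it stays where it is left. Its floor is 44.5 mm above the table.
- track: Roller track fixed to the table, 200 mm (x) by 400 mm (y), 44 mm high, with a dark steel end-stop plate across its left end (+y, inner face at y = 172 mm, top 95 mm above the table). Origin: centre of its underside, on the table; axes parallel to the carton's.
- short_left (a joint): Short end flap at the left end (nearer the stop, carton's +y), hinge angle in rad: 0 folded in level over the mouth, 1.57 upright, larger leans outwards, 2.8 the limit. It stays at any angle; a push of about 0.5 to 1 N near its free edge moves it. Flap 152 mm wide, 79 mm from hinge to free edge, 3 mm thick; the hinge line is at y = +120 mm in carton_rim's frame, 2 mm above the rim.
- short_left_edge (a point): Middle of the free edge of that flap (short_left); it moves with the flap. While the flap leans outwards a sideways push on this edge must be allowed to carry it upwards too: a finger that holds the edge down shoves the carton along instead.
- short_right (a joint): Short end flap at the right end (carton's -y), hinge angle in rad: 0 folded in level over the mouth, 1.57 upright, larger leans outwards, 2.8 the limit. It stays at any angle; a push of about 0.5 to 1 N near its free edge moves it. Flap 152 mm wide, 79 mm from hinge to free edge, 3 mm thick; the hinge line is at y = -120 mm in carton_rim's frame, 2 mm above the rim.
- short_right_edge (a point): Middle of the free edge of that flap (short_right); it moves with the flap. While the flap leans outwards a sideways push on this edge must be allowed to carry it upwards too: a finger that holds the edge down shoves the carton along instead.
- long_near (a joint): Long flap on the near side (carton's -x), hinge angle in rad: 0 folded in level over the mouth, 1.57 upright, larger leans outwards, 2.8 the limit. It stays at any angle; a push of about 0.5 to 1 N near its free edge moves it. Flap 238 mm wide, 79 mm from hinge to free edge, 3 mm thick; the hinge line is at x = -80 mm in carton_rim's frame, 6 mm above the rim.
- long_near_edge (a point): Middle of the free edge of that flap (long_near); it moves with the flap. While the flap leans outwards a sideways push on this edge must be allowed to carry it upwards too: a finger that holds the edge down shoves the carton along instead.
- long_far (a joint): Long flap on the far side (carton's +x), hinge angle in rad: 0 folded in level over the mouth, 1.57 upright, larger leans outwards, 2.8 the limit. It stays at any angle; a push of about 0.5 to 1 N near its free edge moves it. Flap 238 mm wide, 79 mm from hinge to free edge, 3 mm thick; the hinge line is at x = +80 mm in carton_rim's frame, 6 mm above the rim.
- long_far_edge (a point): Middle of the free edge of that flap (long_far); it moves with the flap. While the flap leans outwards a sideways push on this edge must be allowed to carry it upwards too: a finger that holds the edge down shoves the carton along instead.
- tape_gun: Loose grey hand tape dispenser 110 x 35 mm, 78 mm high, on the table; leave it alone. Origin: centre of its underside.
- dibber: Loose wooden-handled dibber with a steel tip, 160 mm long, 22 mm thick, lying; leave it alone. Origin: centre of its underside.
- sprayer: Loose white plastic bottle, 60 mm across, 130 mm high, standing; leave it alone. Origin: centre of its underside.
- seed_jar: Loose clear jar with a white cap, 64 mm across, 80 mm high; leave it alone. Origin: centre of its underside.
- tub: Loose clear plastic seed tub 110 x 160 x 45 mm; leave it alone. Origin: centre of its underside.
- cover: Loose shallow grey plastic cover 130 x 180 x 12 mm; leave it alone. Origin: centre of its underside.

How it is judged:
By the outcome, as a careful person would: the job done as asked, in the order asked, and still so for the second after the job is handed in, with the robot touching nothing.
It also fails if it takes over 64 s, if anything falls off the work surface, if the arm or the gripper's body presses on something with over 40 N, if the wrist force passes 120 N, or if a joint passes its speed limit or range.

## Working session

There is one attempt and no reset: what is moved stays moved. The work goes in short steps, each a Python script; the robot and the scene stay as the last script left them, time stands still between calls to the robot, and variables do not carry over. Pictures are saved under pics/ and viewed, at most 10 in all, crops included, and the job is handed in when it is done.

```bash
ls; mkdir -p pics; python3 - <<'E'
from plant import r, vision, models, telemetry
import cv2, numpy as np
ims=[]
for c in ("scene","top"):
    im=vision.snapshot(c); cv2.imwrite(f"pics/{c}0.png",im[:,:,::-1]); 
    k=vision.get_calibration(c); print(c,k)
    for n in ["carton_rim","short_left_edge","short_right_edge","long_near_edge","long_far_edge","track","tape_gun","dibber","sprayer","seed_jar","tub","cover"]:
        m=models.mark_of(n,c); print(n,[(np.round(a["at"],3).tolist(),round(a["score"],2)) for a in m[:2]])
print(telemetry.current_t(), r.nose_length)
E
```

```text
pics
scene {'fx': 350.24845984775357, 'fy': 350.24845984775357, 'cx': 257.62784359469265, 'cy': 190.15352477966348, 'position': array([0.95854078, 0.71976652, 0.75856255]), 'orientation': array([-0.11108584,  0.23148359,  0.85880211, -0.44332181])}
carton_rim [([0.58, -0.123, 0.168], 0.81)]
short_left_edge [([0.558, 0.046, 0.227], 0.79), ([0.302, 0.274, -0.002], 0.36)]
short_right_edge [([0.601, -0.299, 0.222], 0.77), ([0.457, -0.139, 0.231], 0.57)]
long_near_edge [([0.453, -0.138, 0.232], 0.73)]
long_far_edge [([0.718, -0.109, 0.225], 0.98)]
track []
tape_gun [([0.593, 0.211, 0.0], 0.87)]
dibber [([0.425, -0.076, -0.002], 0.61), ([0.718, -0.106, 0.224], 0.35)]
sprayer [([0.302, 0.274, -0.003], 0.55)]
seed_jar [([0.73, -0.052, -0.002], 0.68)]
tub [([0.376, -0.438, 0.005], 0.53)]
cover [([0.573, -0.514, 0.0], 0.7), ([0.303, 0.276, -0.004], 0.17)]
top {'fx': 482.51630578076396, 'fy': 482.51630578076396, 'cx': 256.50047623112084, 'cy': 188.3361738783558, 'position': array([ 0.255393  , -0.07336355,  1.55855848]), 'orientation': array([ 0.06699009, -0.70174018,  0.70632891, -0.06459502])}
carton_rim [([0.582, -0.124, 0.161], 0.55)]
short_left_edge [([0.558, 0.047, 0.224], 0.95), ([0.594, 0.219, 0.0], 0.55)]
short_right_edge [([0.6, -0.302, 0.229], 0.64), ([0.576, -0.512, 0.006], 0.55)]
long_near_edge [([0.458, -0.14, 0.232], 0.95)]
long_far_edge [([0.717, -0.105, 0.228], 0.62)]
track [([0.576, -0.079, -0.002], 0.88)]
tape_gun [([0.592, 0.217, 0.003], 0.98)]
dibber [([0.428, -0.077, 0.001], 0.53)]
sprayer [([0.301, 0.275, 0.004], 0.87), ([0.594, 0.217, 0.002], 0.3)]
seed_jar []
tub [([0.375, -0.432, -0.001], 0.88)]
cover [([0.576, -0.516, 0.003], 0.9)]
1.3 0.025
```

View pics/scene0.png

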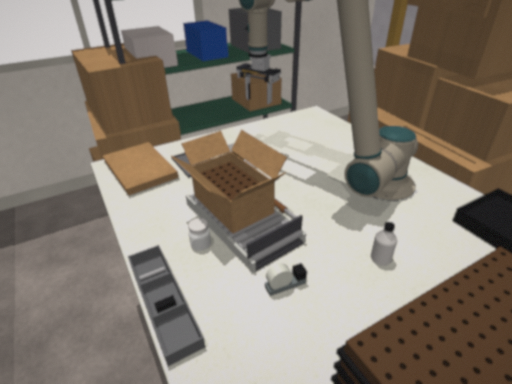

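View pics/top0.png

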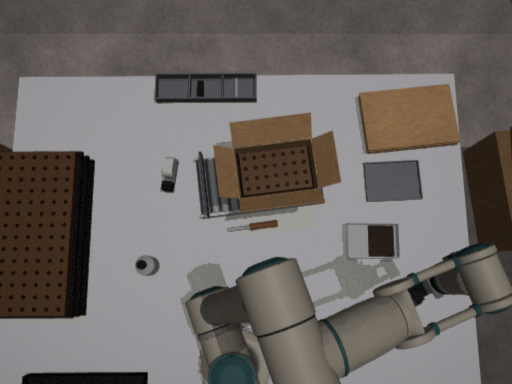

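The pictures show the carton open, all four flaps leaning out about 130°, at top-view pixels (275,168). The track's stop is on the left at about (203,185). The tape gun is at (168,172) and the dibber at (253,226), both clear of the work. The fits agree: carton yaw is about 0.122, the centre about (0.5815, -0.1245), and the carton joint about 0.

```bash
cat > h.py <<'E'
from plant import r, gripper_to, inverse_kinematics, vision, models, telemetry
import numpy as np, cv2
from scipy.spatial.transform import Rotation as Ro
C=np.array([0.5815,-0.1245]); YAW=0.122; RIM=0.1645
EX=np.array([np.cos(YAW),np.sin(YAW)]); EY=np.array([-EX[1],EX[0]])
Q=np.roll((Ro.from_euler('z',YAW)*Ro.from_euler('x',np.pi)).as_quat(),1)
def tip(x,y,z):  # world TCP for fingertip at carton-local x,y and world z
    return np.append(C+x*EX+y*EY, z+r.nose_length)
# name: inward dir (x,y), hinge distance, hinge z, finger half size along it, start angle
F={"short_left":((0,-1),.12,RIM+.002,.0125,2.30),"short_right":((0,1),.12,RIM+.002,.0125,2.34),
   "long_near":((1,0),.08,RIM+.006,.008,2.22),"long_far":((-1,0),.08,RIM+.006,.008,2.36)}
def pose(n,th,gap=0):
    u,d,hz,hf,_=F[n]; u=np.array(u)
    if th>np.pi/2: s=.079*np.cos(th)-hf-.0015; z=.079*np.sin(th)-.015
    else: s=.064*np.cos(th)-hf-.0015*np.sin(th); z=.064*np.sin(th)+.0015*np.cos(th)
    p=u*(s-gap-d); return tip(p[0],p[1],hz+z)
def fold(n):
    t=F[n][4]; a=pose(n,t,.018); up=a.copy(); up[2]=.30
    r.move_to(up,Q); r.move_l(a,vel=.15)
    for th in np.linspace(t,.12,9):
        if r.move_l(pose(n,th),vel=.09,guard=12): print("guard",n,th,telemetry.current_wrist_force()); break
    e=pose(n,0); e[2]-=.004
    print(n,"pressed",r.move_l(e,vel=.03,guard=4),telemetry.current_ee_pos()[2]-.025,telemetry.current_wrist_force(),telemetry.current_t())
    e[2]=.29; r.move_l(e,vel=.2)
def check(pic=None):
    for c in ("scene","top"):
        im=vision.snapshot(c)
        if pic: cv2.imwrite(f"pics/{c}_{pic}.png",im[:,:,::-1])
        for n in ["carton_rim"]+[k+"_edge" for k in F]:
            for a in models.mark_of(n,c)[:1]:
                d=np.array(a["at"]); v=d[:2]-C
                print(c,n,"local",np.round([v@EX,v@EY,d[2]],3),round(a["score"],2))
E
python3 - <<'E'
from h import *
for n in F:
    for th in (F[n][4],1.57,0):
        q=inverse_kinematics(pose(n,th),Q); print(n,th,None if q is None else np.round(q,2))
gripper_to(0.0,10)
p=telemetry.current_ee_pos(); p[2]=.31; r.move_l(p,vel=.3)
fold("short_right"); check()
E
```

```text
short_left 2.3 [-0.02  0.25  1.52 -0.    1.36  1.43]
short_left 1.57 [-0.11  0.25  1.48 -0.    1.41  1.34]
short_left 0 [-0.22  0.3   1.56 -0.    1.28  1.23]
short_right 2.34 [-0.58  0.44  1.25 -0.    1.45  0.87]
short_right 1.57 [-0.51  0.38  1.29 -0.    1.47  0.94]
short_right 0 [-0.43  0.37  1.47 -0.    1.31  1.02]
long_near 2.22 [-0.46  0.1   1.7  -0.    1.34  0.99]
long_near 1.57 [-0.4   0.16  1.58 -0.    1.39  1.04]
long_near 0 [-0.35  0.29  1.57 -0.    1.28  1.1 ]
long_far 2.36 [-0.24  0.52  1.1  -0.    1.52  1.21]
long_far 1.57 [-0.27  0.42  1.21 -0.    1.51  1.18]
long_far 0 [-0.31  0.36  1.47 -0.    1.32  1.14]
short_right pressed True 0.16817739271557372 [-0.52477988  0.9920982   5.25000556] 8.8083
scene carton_rim local [-0.004 -0.     0.167] 0.7
scene short_left_edge local [-0.057 -0.386  0.002] 0.74
scene short_right_edge local [-0.002 -0.046  0.167] 0.7
scene long_near_edge local [-0.13   0.003  0.228] 0.59
scene long_far_edge local [0.136 0.001 0.224] 0.68
top carton_rim local [-0.001  0.002  0.163] 0.6
top short_left_edge local [-0.002  0.173  0.226] 0.7
top short_right_edge local [-0.002 -0.046  0.168] 0.62
top long_far_edge local [ 0.137 -0.002  0.224] 0.85
```

```bash
python3 - <<'E'
from h import *
fold("short_left"); check("s")
E
```

```text
short_left pressed True 0.16812286189398182 [-1.21416279  0.89673206  5.48201613] 15.2583
scene carton_rim local [-0.001  0.001  0.163] 0.56
scene short_left_edge local [-0.002  0.039  0.167] 0.94
scene long_near_edge local [-0.129  0.003  0.233] 0.86
scene long_far_edge local [0.137 0.003 0.225] 0.8
top carton_rim local [-0.001  0.     0.164] 0.75
top short_left_edge local [-0.005  0.044  0.167] 0.76
top short_right_edge local [-0.004 -0.043  0.172] 0.75
top long_near_edge local [-0.127  0.002  0.234] 0.72
top long_far_edge local [ 0.139 -0.001  0.227] 0.81
```

```bash
python3 - <<'E'
from h import *
fold("long_near"); fold("long_far"); check("l")
E
```

```text
long_near pressed True 0.17215072174548957 [-0.40758127  0.68642838  5.49357243] 21.2333
long_far pressed True 0.17218890658171024 [-0.64899568  0.0971607   5.03614389] 26.8167
scene carton_rim local [-0.002 -0.001  0.166] 0.57
scene long_near_edge local [-0.002  0.006  0.167] 0.91
scene long_far_edge local [0.004 0.002 0.17 ] 0.58
top carton_rim local [-0.002 -0.002  0.162] 0.9
top short_left_edge local [0.002 0.    0.172] 0.45
top long_near_edge local [-0.002  0.     0.17 ] 0.82
top long_far_edge local [0.002 0.002 0.171] 0.97
```

View pics/scene_l.png

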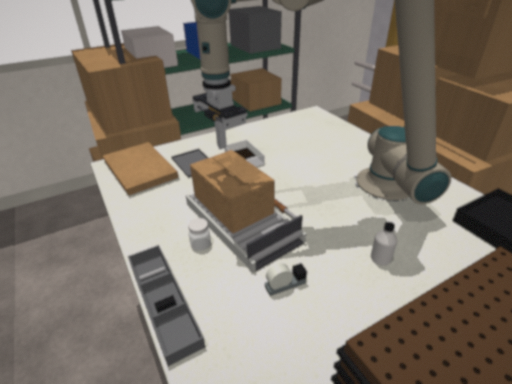

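The scene picture shows the carton shut flat at about (233,185), still at the right end of the track with the stop at (275,240). Next I push it.

```bash
python3 - <<'E'
from h import *
r.move_to(tip(0,-.17,.27),Q); r.move_l(tip(0,-.17,.10),vel=.15)
def st(g): print(g,np.round((telemetry.current_ee_pos()[:2]-C)@EY+.1325,4),np.round(telemetry.current_wrist_force(),1),telemetry.current_t())
st(r.move_l(tip(0,-.137,.10),vel=.1,guard=15))
st(r.move_l(tip(0,-.0425,.10),vel=.06,guard=25))
st(r.move_l(tip(0,-.020,.10),vel=.025,guard=20))
r.hold(.3); st(0)
r.move_l(tip(0,-.08,.10),vel=.1); r.move_l(tip(0,-.10,.28),vel=.2)
C[:]=C+.1*EY
check("p"); print(telemetry.current_t())
E
```

```text
False -0.0037 [ 1.   0.5 -0.4] 30.525
False 0.0897 [ 0.9 -4.3 -3.1] 32.25
True 0.0969 [-0.2 -1.3  1.3] 32.8583
0 0.0965 [ 0.4 -0.6 -1.2] 33.1583
scene carton_rim local [ 0.    -0.003  0.17 ] 0.94
scene long_near_edge local [-0.002  0.001  0.166] 0.62
scene long_far_edge local [ 0.001 -0.002  0.17 ] 0.74
top carton_rim local [-0.001 -0.003  0.16 ] 0.85
top short_right_edge local [0.052 0.238 0.002] 0.69
top long_near_edge local [-0.003 -0.002  0.171] 0.89
top long_far_edge local [ 0.001 -0.003  0.172] 0.84
35.4
```

View pics/scene_p.png

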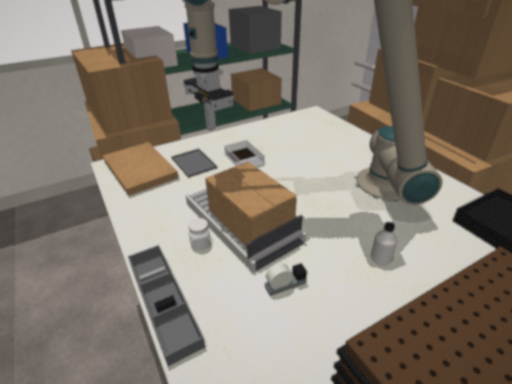

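View pics/top_p.png

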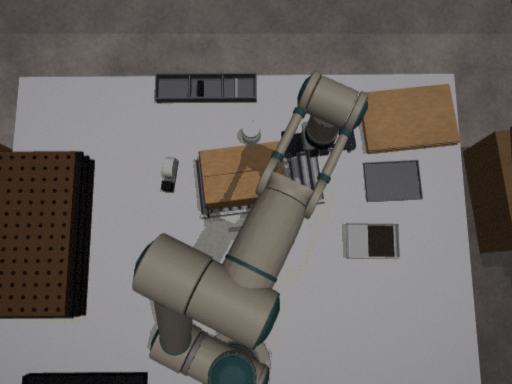

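The scene picture shows the carton at (252,205) against the stop plate at (275,240), flaps flat. The guard tripped at 0.097 and the force then fell off, so I'll confirm contact with a second slow press.

```bash
python3 - <<'E'
from h import *
def st(g): print(g,np.round((telemetry.current_ee_pos()[:2]-C)@EY+.1325,4),np.round(telemetry.current_wrist_force(),1),telemetry.current_t())
r.move_l(tip(0,-.06,.10),vel=.2); st(r.move_l(tip(0,-.041,.10),vel=.06,guard=15))
for y in np.arange(-.037,-.018,.001):
    g=r.move_l(tip(0,y,.10),vel=.02,guard=22); r.hold(.05); st(g)
    if g or abs(telemetry.current_wrist_force()[1])>18: break
r.move_l(tip(0,-.08,.10),vel=.1); r.move_l(tip(0,-.12,.28),vel=.2)
C[:]=C+.1*EY; check(); print(telemetry.current_t())
E
```

```text
False 0.0919 [-0.1  1.1 -0. ] 36.9417
False 0.0954 [ 0.4 -0.4 -0.3] 37.3417
False 0.0965 [ 0.6 -0.1 -0.6] 37.6417
False 0.0969 [-0.2 -3.5 -0.9] 37.9417
False 0.0969 [ 0.4 -5.7 -1.8] 38.2417
False 0.0968 [ 0.1 -7.5 -2.9] 38.5417
False 0.0968 [  0.2 -10.5  -2.2] 38.8417
False 0.0967 [ -0.3 -13.4  -2.4] 39.1417
False 0.0967 [  0.4 -15.1  -4. ] 39.4417
False 0.0966 [  0.9 -17.4  -4.2] 39.7417
False 0.0966 [  0.2 -20.   -5.2] 40.0417
scene long_near_edge local [-0.001  0.     0.168] 0.72
scene long_far_edge local [-0.001  0.001  0.169] 0.65
top carton_rim local [-0.002  0.001  0.162] 0.83
top short_left_edge local [-0.    -0.     0.161] 0.56
top long_near_edge local [-0.002  0.     0.171] 0.96
top long_far_edge local [ 0.001 -0.001  0.168] 0.63
42.3833
```

The finger stayed put while the push rose to 20 N, well above the 5–7 N that slides the carton, so it is hard against the stop. The flaps still read flat.

```bash
python3 -c "
from plant import r; print(r.sign_off())"
```

```text
the job is handed in; nothing more can be done
None
```

The carton is closed, with both short flaps folded in first and both long flaps flat over them. It is hard against the end stop, the other things were left alone, and I handed the job in at about 42 s of the 64 s allowed.

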